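# Wedge the reed bed up to its index and switch the tester on

### The arm

A 6-joint arm with a two-finger parallel gripper is mounted at the origin on the work surface. World frame = base frame: x ahead of the robot, y to its left, z up, the work surface at z = 0. Lengths are in m, angles in rad, forces in N, time in s.
With the tool pointing down it reaches from about 0.35 to 0.85 m from the base axis. Payload 8.1 kg.
Tool frame: the origin (TCP) lies midway between the tips of the shut fingers; the grasp point (between the pads) lies robot.grip_depth behind it (robot.grip_depth is the distance from the TCP to the grasp point, in m); z points along the fingers, y is the line along which they close (so a half turn about z gives the same grasp; the last joint's range is limited). The gripper opens to 93 mm and grips with 3 to 60 N. Pads are 15 mm wide; open, the fingers measure 128 mm over their backs; the gripper's body (75 mm by 188 mm) begins 65 mm behind the grasp point.
Start: joints at [-1.379, 0.13, 1.488, -0, 1.523, -0.085], TCP at [0.164, -0.577, 0.219] pointing down, gripper open.
Joint ranges: [-2.96, 2.96], [-0.89, 2.26], [0.02, 2.5], [-1.34, 4.48], [0, 2.73], [-2.66, 2.66]. Speed limits (rad/s): [2.39, 2.39, 2.79, 3.14, 3.14, 3.14].

### API

Orientations are given as a rotation vector (axis times angle).
In Python, from plant import robot gives the robot as it stands.
- The arm moves only by the tool carry_out, never from a script. Its argument "rows" is a list of rows, each a list of 6 numbers: the shift along the tool's x, y, z in m, then the turn, a rotation vector about the tool's x, y, z in degrees. A call has 1 to 12 rows; each row is the pose to reach, as a shift and turn from the pose commanded when the call began, along the tool's axes at that moment; what a row does not reach only later rows make up. A row lasts 1/8 s, in which the tool goes at most 62.5 mm and 10.7 degrees, less where a joint would pass 70% of its speed; a pose out of reach is approached as far as the arm can. A call with a gripper value outside its range is refused whole. "jaw" is the closure in counts, from 0 (fully open) to 255 (shut), set as the call begins (left out, the last holds). The fingers move at their own pace and stop on an object; "force" is the grip in N (left out, the last holds). Time passes only in rows, so rows that repeat a pose let the fingers close. It gives the time, the measured TCP pose, the force, the opening and the grip force at its end, in the units of the state.
- robot.read_state(): the state, without advancing time (a new reading comes with each control period).
- robot.read_camera(name): name is "scene" or "top" or "wrist"; returns the picture (400x640x3 uint8, red, green, blue); there is no depth.
- robot.camera_model(name): a dict with "fx", "fy", "cx", "cy" (pixels), "R" (3x3) and "t" (3): a world point X has camera coordinates R X + t; the wrist camera has in their place "mount" (4x4, takes a point from camera to tool coordinates, whose origin is the TCP and whose axes are the flange's). Camera axes: x right, y down, z forward; pixel columns grow to the right and rows downward; lengths in m; the calibration is good to about 2 mm. A picture is of the moment at which its call begins: read the wrist's pose just before it. camera_model takes no time and is no camera call.
- robot.close_job(): hands the job in; it is judged then, once.
Trained networks look in the newest picture that a camera, given by its name, has taken for a name from the list of things; names that differ only in an ending like _2 or _b are one class to them, and where a whole thing is asked for, a point or a joint stands for the part that bears it (a point fixed in the world has none). Each returns a list of dicts, best first, with "conf" (0 to 1); they miss things now and then, are a little off and sometimes report something else, mostly with a low value. They report only what shows in the picture. A call takes as long as a camera call. They do not tell look-alikes from the thing itself.
- robot.outline_of(camera, target): "pixels" (400x640 bool, what is visible of it) and "pixel" ([column, row] in pixels, amid what is visible of it).
The state is a dict: "t": time; "q": joint angles; "dq": joint speeds; "joint_torque": joint torques, N m; "tool_pos": TCP position; "orientation": TCP orientation; "force": force on the tool from outside, world axes, zero at the start; "wrist_torque": the same for the moment, N m; "opening": finger opening in m; "gripper_force": force on a finger pad.
Only numpy, scipy, OpenCV 4.12 (cv2) and the standard library are available. Lean on these libraries where they do the work, as an engineer would, in place of code of your own. Each camera call takes 0.05 s, during which the arm holds its last target. There are 200 camera calls.

### The job

Set up the reed tester: slide the boxwood wedge, thin end first, straight in under the free end of the hinged reed bed until the bed's yellow pointer has risen level with the red index on the post, and let go so that the wedge carries the bed. Then switch the tester on by flipping its bat toggle over, away from you. Do not press the chrome button yet, and leave the other things on the bench where they are.

Things in the scene. Friction and masses are not known exactly. Their poses are not given: they have to be found in the camera images.
- tester: Reed tester, fixed. Origin: centre of its footprint on the bench; x axis away from the robot's side, y to the left, z up. Aluminium base plate 180 (x) by 430 mm (y), flat top 18 mm above the bench. Left: green wind chest, x -80..80, y 45..215 mm, top panel 114 mm above the bench, with button, toggle, a dial (to 127 mm) and a lamp. Middle: hinged reed bed. Right: bare plate for the wedge.
- lane (a point): On the top face of the base plate's bare right part, tester x 0, y -165 mm, 18 mm above the bench: the middle of the lane in which the wedge is laid and slid in the tester's +y direction under the bed's free end. Two bed rest pins, 10 mm in diameter, stand under the bed at tester x +-36, y -97 mm; the 40 mm wide wedge passes between them along x = 0.
- post (a point): Top of the steel index post (9 mm diameter, 96 mm above the bench), at tester x 79, y -112 mm, beyond the bed's free end; a narrow white rule stands beside it.
- bed: Reed bed: aluminium table 96 mm wide (x), with a brass reed plate under two clamp bars with thumb nuts up to 25 mm above its mid plane, about 0.6 kg, hinged at its left end (origin on the hinge axis, tester y 35 mm, 53 mm above the bench, axis along the tester's x). Its free end, on the right, lies low at the start and swings up when wedged; it falls back if nothing holds it.
- nose (a point): Lowest line, at mid width, of the round steel nose bar (10 mm diameter, 92 mm long, along the tester's x) under the free end of the bed; the wedge's slope bears against it. At rest about 10 mm above the base plate; it lies at tester x 0, y about -112 mm and rises with the bed.
- pointer (a point): Tip, at mid thickness, of the yellow pointer (3 mm thick, 18 mm wide) on the far (+x) side of the bed's free end. It rises as much as the nose bar does; at rest it is 41 mm above the bench.
- index: Red index clamped on the post, 3 mm thick tongue; the origin is the tip of the tongue, at mid thickness, that faces the pointer 2 mm away. Its height differs from start to start: 6 to 15 mm above the resting pointer. The pointer is to come level with it.
- wedge: Boxwood wedge 190 mm long, 40 mm wide, about 0.13 kg, lying flat on the bench. Origin: centre of its flat underside; x axis along its length to the thin end, z up. Thin end (x 95 mm) 5 mm thick; thickness grows evenly over 145 mm to 28 mm at x -50 mm (0.16 mm per mm); from there to the butt end (x -95 mm) an even 28 mm block. Friction holds it where it is left under the bed.
- wedge_grip (a point): Where to grip the wedge across its 40 mm width: middle of the butt block, 72.5 mm behind the wedge's origin, 16 mm above its underside.
- wedge_tip (a point): Middle of the wedge's thin end edge.
- toggle (a joint): Bat toggle on the top panel: chrome bat 52 mm long, 14 mm thick at its end, pivot at tester x -15, y 165 mm, 122 mm above the bench, swings in the tester's x-z plane. -0.40 rad: off, leaning towards the robot (tester -x); +0.40: on, leaning away (+x). An over-centre spring holds it at either stop with about 2.3 N at its end; pushed past 0 it snaps over by itself.
- toggle_tip (a point): On the axis of the toggle bat, 50 mm from its pivot (3 mm from its end).
- start_button (a joint): Chrome push button (30 mm diameter, 6 mm travel, top 136 mm above the bench) on the top panel at tester x -30, y 85 mm: starts the bellows. 0 out, grows to 0.006 m when pressed. Not to be pressed.
- comb: Blue acrylic harmonica comb, 105 x 29 x 10 mm, loose bystander; origin under its middle.
- reed_plate: Loose brass reed plate, 105 x 32 x 4 mm, bystander; origin under its middle.
- cover_plate: Round nickel cover plate, 94 mm diameter, 14 mm high, loose bystander; origin under its middle.
- scraper: Steel scraper with boxwood handle, 169 mm long, 20 mm high, loose bystander; origin under its middle, x along its length.
Mind the look-alikes: they are no part of the job. What is shaped like the wedge but blue is not meant.

How it is judged:
On the way, in this order (a step that is already met when the one before it is completed fails the run):
1. the wedge, let go, carries the reed bed with its pointer level with the red index (within 2.5 mm) (z of pointer in the frame of index between -0.0025 and 0.0025 m and contact force between wedge and bed above 0.5 N and contact force between the fingers and wedge below 0.1 N), for 0.2 s.
2. the toggle has snapped over to on (value of joint toggle above 0.3 rad), for 0.2 s.
At the end, for the whole second after the job is handed in: The wedge, at rest, flat on the base plate, thin end 20 mm or more past the nose bar and within 15 degrees of the tester's length, alone carries the bed; the pointer is within 2.5 mm of the red index's height; the toggle is at on (above 0.3 rad) (z of pointer in the frame of index between -0.0025 and 0.0025 m and contact force between wedge and bed above 0.5 N and z of wedge in the frame of tester between 0.014 and 0.022 m and angle between wedge's own z axis and vertical below 0.06 rad and angle between the x axis of wedge and the y axis of tester, either way round below 0.26 rad and y of wedge_tip in the frame of tester above -0.09 m and linear speed of each of wedge, bed below 0.01 m/s and value of joint toggle above 0.3 rad); the robot touches nothing.
It fails at once if the chrome start button is pressed (more than 3 mm) (value of joint start_button above 0.003 m).
It fails at once if a bystander (comb, loose reed plate, cover plate, scraper) is moved more than 20 mm (distance of any of comb, reed_plate, cover_plate, scraper from where it was at the start of the episode above 0.02 m).
It also fails if it takes over 45 s, if anything falls off the work surface, if the arm or the gripper's body presses on something with over 40 N, if the wrist force passes 120 N, or if a joint passes its speed limit or range.

## Working session

There is one attempt and no reset: what is moved stays moved. The work goes in short steps, Python scripts to look and compute and a tool call to move; the robot and the scene stay as the last step left them, time stands still between calls to the robot, and variables do not carry over. Pictures are saved under pics/ and viewed, at most 10 in all, crops included, and the job is handed in when it is done.

Besides the shell and the picture viewer there is one more tool, called after "Emit:" as a command line: name --pt "numbers of a row" for each row, then --argument value for the rest. carry_out: Moves the arm, as the interface text tells. Its arguments: {"type":"object","properties":{"rows":{"type":"array"},"jaw":{"type":"number"},"force":{"type":"number"}},"required":["rows"]}

```bash
mkdir -p pics
cat > h.py <<'E'
import numpy as np, cv2
from scipy.spatial.transform import Rotation as Ro
from plant import robot
def cam(n, st=None):
    m=robot.camera_model(n); K=(m['fx'],m['fy'],m['cx'],m['cy'])
    if 'mount' in m:
        st=st or robot.read_state()
        T=np.eye(4);T[:3,:3]=Ro.from_rotvec(st['orientation']).as_matrix();T[:3,3]=st['tool_pos']
        W=T@np.array(m['mount']); R=W[:3,:3].T; t=-R@W[:3,3]
    else: R=np.array(m['R']);t=np.array(m['t'])
    return K,R,t
def ray(c,p):
    K,R,t=c; d=R.T@np.array([(p[0]-K[2])/K[0],(p[1]-K[3])/K[1],1]); return -R.T@t,d/np.linalg.norm(d)
def atz(c,p,z):
    o,d=ray(c,p); return o+d*(z-o[2])/d[2]
def tri(*cp):
    A=np.zeros((3,3));b=np.zeros(3);rs=[ray(c,p) for c,p in cp]
    for o,d in rs: P=np.eye(3)-np.outer(d,d);A+=P;b+=P@o
    X=np.linalg.solve(A,b); return X,max(np.linalg.norm((np.eye(3)-np.outer(d,d))@(X-o)) for o,d in rs)
def proj(c,X):
    K,R,t=c; x=R@np.array(X)+t; return np.array([K[0]*x[0]/x[2]+K[2],K[1]*x[1]/x[2]+K[3]])
def save(n,im): cv2.imwrite('pics/'+n+'.png',im[:,:,::-1])
E
python3 - <<'E'
from h import *
st=robot.read_state(); print(st['t'],st['tool_pos'],st['orientation'],robot.grip_depth)
for n in ('scene','top'):
    im=robot.read_camera(n); save(n,im); np.save(n,im)
    c=cam(n); print(n,'campos',-c[1].T@c[2])
    for th in ['wedge','tester','bed','toggle','toggle_tip','pointer','index','post','nose','start_button','comb','reed_plate','cover_plate','scraper']:
        try:
            for r in robot.outline_of(n,th)[:3]:
                p=r['pixels']; ys,xs=np.nonzero(p)
                print(n,th,round(r['conf'],2),np.round(r['pixel']),cv2.minAreaRect(np.c_[xs,ys].astype(np.float32)) if th=='wedge' else (xs.min(),xs.max(),ys.min(),ys.max()), np.round(atz(c,r['pixel'],0.0),3))
        except Exception as e: print(th,e)
print(robot.read_state()['t'])
E
```

```text
0.0 [ 0.16388922 -0.57659693  0.21761236] [-3.10976934e+00 -4.33185116e-01  1.30449188e-04] 0.0188
scene campos [ 0.89974101 -0.88173632  1.20613141]
scene wedge 0.87 [264. 314.] ((263.6664123535156, 309.0576477050781), (70.64665985107422, 18.989395141601562), 6.581944942474365) [ 0.476 -0.514  0.   ]
scene wedge 0.81 [219. 211.] ((219.1879119873047, 211.3498077392578), (16.227415084838867, 62.78206253051758), 64.35899353027344) [ 0.153 -0.314  0.   ]
scene wedge 0.73 [323. 259.] ((322.86962890625, 258.5918273925781), (16.825464248657227, 58.418846130371094), 19.855215072631836) [ 0.52  -0.286  0.   ]
scene tester 0.56 [414. 163.] (np.int64(350), np.int64(471), np.int64(103), np.int64(223)) [0.581 0.194 0.   ]
scene bed 0.82 [406. 170.] (np.int64(380), np.int64(431), np.int64(147), np.int64(194)) [0.572 0.152 0.   ]
scene toggle 0.43 [441. 106.] (np.int64(438), np.int64(441), np.int64(102), np.int64(114)) [0.538 0.505 0.   ]
scene toggle_tip 0.65 [405. 171.] (np.int64(381), np.int64(430), np.int64(147), np.int64(193)) [0.57  0.148 0.   ]
scene toggle_tip 0.62 [442. 104.] (np.int64(43
[... 2888 characters left out ...]
 [0.58  0.286 0.   ]
top comb 0.74 [356. 118.] (np.int64(348), np.int64(367), np.int64(103), np.int64(133)) [ 0.737 -0.287  0.   ]
top comb 0.46 [202. 224.] (np.int64(192), np.int64(208), np.int64(208), np.int64(236)) [0.369 0.223 0.   ]
top reed_plate 0.51 [356. 120.] (np.int64(348), np.int64(366), np.int64(103), np.int64(133)) [ 0.733 -0.286  0.   ]
top reed_plate 0.44 [216. 155.] (np.int64(145), np.int64(289), np.int64(119), np.int64(197)) [0.602 0.187 0.   ]
top cover_plate 0.76 [309. 230.] (np.int64(297), np.int64(324), np.int64(215), np.int64(242)) [ 0.355 -0.138  0.   ]
top scraper 0.57 [369. 248.] (np.int64(340), np.int64(389), np.int64(244), np.int64(250)) [ 0.302 -0.339  0.   ]
1.5
```

Run:
```python
from h import *
t=np.load('top.npy')[95:320,135:535]; s=np.load('scene.npy')[90:340,200:490]
save('t2',cv2.resize(t,(800,450),interpolation=3)); save('s2',cv2.resize(s,(696,600),interpolation=3))
```

```text
(no output)
```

View pics/t2.png

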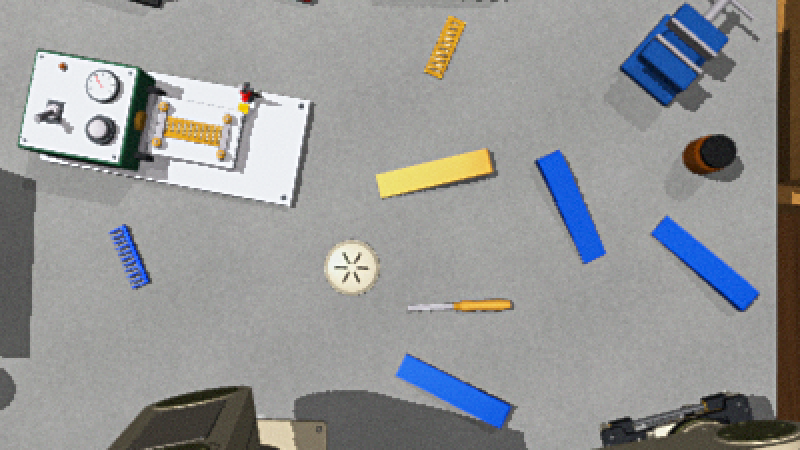

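View pics/s2.png

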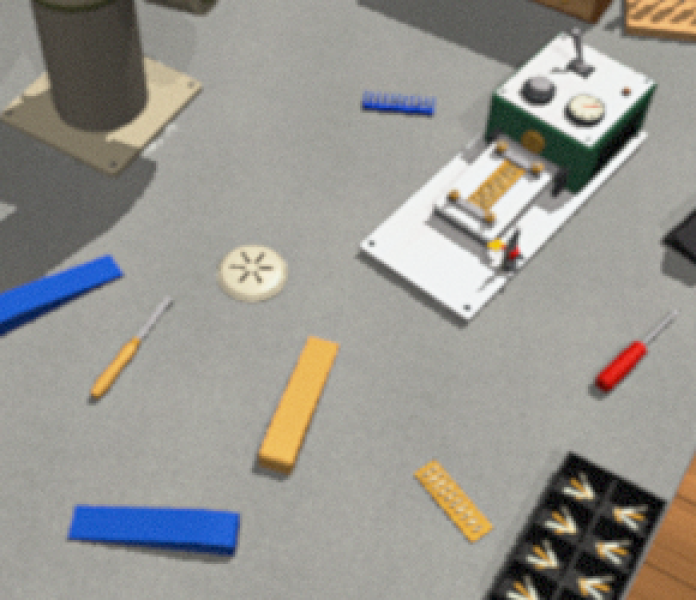

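The yellow wedge at top pixel (351,181) / scene (323,259) is the one I want. Its thick butt faces −y (top right in the crop) and its thin end faces the tester. The wedge-shaped look-alikes are blue, at top (488,228), (421,199) and (361,290), so I reject them. Next I fit the poses of the tester and the wedge.

```bash
cat >> h.py <<'E'
from scipy.optimize import least_squares
def fit(obs,x0,free_z=True):
    # obs: (cam, pix, localpoint) ; pose x,y,yaw,z
    def X(p,l): c,s=np.cos(p[2]),np.sin(p[2]); return np.array([p[0]+c*l[0]-s*l[1],p[1]+s*l[0]+c*l[1],l[2]+(p[3] if free_z else 0)])
    f=lambda p: np.concatenate([proj(c,X(p,l))-u for c,u,l in obs])
    r=least_squares(f,x0,loss='soft_l1'); return r.x,np.abs(r.fun).reshape(-1,2).max(1)
E
python3 - <<'E'
from h import *
np.set_printoptions(precision=4,suppress=True)
ct,cs=cam('top'),cam('scene')
T=lambda u,v:np.array([135+u/2,95+v/2]); S=lambda u,v:np.array([200+u/2.4,90+v/2.4])
tt=[((312,102),(90,-215,18)),((292,206),(-90,-215,18)),((37,50),(80,215,114)),((20,145),(-80,215,114)),((157,70),(80,45,114)),((130,166),(-80,45,114))]
ss=[((490,97),(-80,45,114)),((575,30),(-80,215,114)),((655,82),(80,215,114)),((582,150),(80,45,114)),((360,248),(-90,-215,18)),((467,322),(90,-215,18))]
A=[(ct,T(*p),np.array(l)/1e3) for p,l in tt];B=[(cs,S(*p),np.array(l)/1e3) for p,l in ss]
for o in (A+B,A,B): print('tester',*fit(o,[.6,.19,-.1,0]))
tt=[((376,177),(95,20,5)),((381,198),(95,-20,5)),((488,149),(-95,20,28)),((495,173),(-95,-20,28))]
ss=[((310,337),(95,-20,5)),((338,343),(95,20,5)),((260,457),(-95,-20,28)),((291,463),(-95,20,28))]
# facing +y : left side of thin dir is -x(world)
A=[(ct,T(*p),np.array(l)*[1,-1,1]/1e3) for p,l in tt];B=[(cs,S(*p),np.array(l)*[1,-1,1]/1e3) for p,l in ss]
for o in (A+B,A,B): print('wedge',*fit(o,[.52,-.27,1.7,0]))
E
```

```text
tester [ 0.5849  0.156  -0.1594 -0.0089] [0.7552 0.2284 1.1223 1.2066 6.6308 2.8671 1.1068 7.2869 0.6952 2.3722
 1.4515 0.3488]
tester [ 0.5855  0.157  -0.165  -0.0199] [0.2208 0.1306 2.4784 1.0136 5.7525 2.1807]
tester [ 0.5851  0.1606 -0.1567 -0.012 ] [0.9237 7.0002 0.6273 2.8425 0.6046 0.5757]
wedge [ 0.5208 -0.2772  1.8195 -0.0075] [0.905  0.1292 0.4419 1.0505 0.9651 0.568  0.9436 0.6899]
wedge [ 0.5179 -0.2777  1.8152  0.0063] [0.5346 0.6249 0.3153 0.4194]
wedge [ 0.5207 -0.2742  1.8224 -0.0117] [0.5804 0.5717 0.9302 0.5639]
```

Emit:
carry_out --pt "0.047 -0.013 0 0 0 -10" --pt "0.094 -0.026 0 0 0 -20" --pt "0.141 -0.04 0 0 0 -30" --pt "0.188 -0.053 0 0 0 -40" --pt "0.235 -0.066 0 0 0 -50" --pt "0.282 -0.079 0 0 0 -60" --pt "0.33 -0.092 0 0 0 -70" --pt "0.377 -0.106 0 0 0 -80" --pt "0.4235 -0.119 0 0 0 -88.4" --pt "0.4235 -0.119 0 0 0 -88.4" --jaw 0 --force 30

```text
t: 2.75
tool_pos: [0.5412, -0.3445, 0.2183]
orientation: [-1.922, -2.485, -0.001]
force: [-0.5, 0.2, 0.4]
opening: 0.0932
gripper_force: 0.0
```

Run:
```python
from h import *
np.set_printoptions(precision=4,suppress=True)
st=robot.read_state(); im=robot.read_camera('wrist'); save('w1',im); c=cam('wrist',st); import pickle; pickle.dump((st,im,c),open('w1.pkl','wb'))
print(st['t'],st['tool_pos'],st['orientation'],st['q'],'cam',-c[1].T@c[2],c[1][2])
print('force',st['force'])
for r in robot.outline_of('wrist','wedge'):
    ys,xs=np.nonzero(r['pixels']);print(r['conf'],r['pixel'],cv2.minAreaRect(np.c_[xs,ys].astype(np.float32)))
W=[.5208,-.2772];a=1.8195
for l in [(95,20,5),(95,-20,5),(-95,20,28),(-95,-20,28),(-72.5,0,28)]:
    l=np.array(l)/1e3; print(proj(c,[W[0]+np.cos(a)*l[0]-np.sin(a)*l[1],W[1]+np.sin(a)*l[0]+np.cos(a)*l[1],l[2]]))
```

```text
2.75 [ 0.5412 -0.3445  0.2183] [-1.9215 -2.4851 -0.0013] [-0.6472  0.2425  1.3628  0.0008  1.5365 -0.9016] cam [ 0.5234 -0.2748  0.3829] [ 0.0659 -0.2505 -0.9659]
force [-0.4881  0.2289  0.4116]
0.83 [320.7, 118.9] ((321.8907470703125, 117.40725708007812), (33.49400329589844, 161.0849609375), 0.5256345868110657)
0.66 [283.9, 264.4] ((274.5, 261.5), (33.0, 79.0), 90.0)
0.56 [201.9, 355.1] ((201.3076629638672, 356.4615478515625), (26.07090950012207, 36.61021423339844), 56.3099365234375)
0.55 [28.3, 59.5] ((23.061473846435547, 71.16582489013672), (54.91960906982422, 157.58941650390625), 27.525224685668945)
[302.9302  36.1408]
[337.3181  36.3294]
[303.6938 198.9625]
[335.5571 199.098 ]
[319.6627 181.4592]
```

View pics/w1.png

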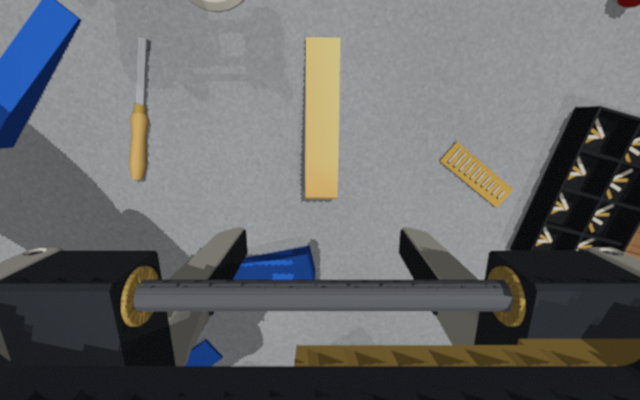

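The wrist view shows the yellow wedge at columns 304–340, rows 37–200. Its butt face is visible at row 198, nearest the gripper, and this agrees with the projection to about 2 px. No bystander is near the fingers, so I'm descending.

Emit:
carry_out --pt "0 0 0.05 0 0 0" --pt "-0.002 0 0.1 0 0 0" --pt "-0.002 0 0.15 0 0 0" --pt "-0.002 0 0.195 0 0 0" --pt "-0.002 0 0.211 0 0 0" --pt "-0.002 0 0.211 0 0 0"

```text
t: 3.6
tool_pos: [0.5383, -0.3492, 0.0072]
orientation: [-1.929, -2.477, 0.0]
force: [0.7, 0.4, 1.0]
opening: 0.0929
gripper_force: 0.0
```

Emit:
carry_out --pt "0 0 0 0 0 0" --pt "0 0 0 0 0 0" --pt "0 0 0 0 0 0" --pt "0 0 0 0 0 0" --pt "0 0 0 0 0 0" --pt "0 0 0 0 0 0" --jaw 255 --force 40

```text
t: 4.35
tool_pos: [0.5394, -0.3489, 0.0076]
orientation: [1.928, 2.48, 0.0]
force: [0.1, 1.1, 0.6]
opening: 0.0398
gripper_force: 39.9
```

Emit:
carry_out --pt "0 0 -0.05 0 0 0" --pt "0.02 0.01 -0.1 0 0 4" --pt "0.07 0.03 -0.13 0 0 9" --pt "0.12 0.05 -0.16 0 0 14" --pt "0.17 0.07 -0.19 0 0 19" --pt "0.22 0.09 -0.22 0 0 23.4" --pt "0.27 0.111 -0.242 0 0 23.4" --pt "0.27 0.111 -0.242 0 0 23.4"

```text
t: 5.35
tool_pos: [0.5818, -0.0563, 0.2522]
orientation: [2.384, 2.042, 0.005]
force: [1.0, -0.8, -0.8]
opening: 0.0397
gripper_force: 39.9
```

Run:
```python
from h import *
import pickle
np.set_printoptions(precision=4,suppress=True)
st=robot.read_state(); im=robot.read_camera('wrist'); save('w2',im); c=cam('wrist',st); pickle.dump((st,im,c),open('w2.pkl','wb'))
print(st['t'],st['tool_pos'],st['orientation'],st['q'],'cam',-c[1].T@c[2],c[0],st['gripper_force'])
p=(.585,.157,-.16)
for n,l in dict(cr=(90,-215,18),cl=(-90,-215,18),post=(79,-112,96),chR=(80,45,114),chL=(-80,45,114)).items():
    l=np.array(l)/1e3; print(n,proj(c,[p[0]+np.cos(p[2])*l[0]-np.sin(p[2])*l[1],p[1]+np.sin(p[2])*l[0]+np.cos(p[2])*l[1],l[2]]))
```

```text
5.35 [ 0.5818 -0.0563  0.2522] [2.3844 2.0417 0.0051] [-0.1848  0.0727  1.489   0.001   1.5759 -0.0303] cam [0.5924 0.0149 0.4168] (293.0017575036474, 293.0017575036474, 322.73732473262453, 197.88493943420377) 39.92706656455994
cr [364.5444 176.4552]
cl [234.1771 175.9964]
post [368.7863  92.5579]
chR [ 381.8117 -108.0014]
chL [ 190.1332 -109.7407]
```

View pics/w2.png

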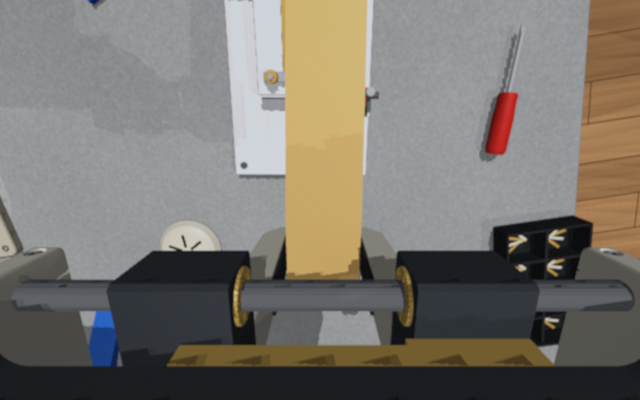

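The wrist view shows the plate corners at (236,175) and (365,175), against predictions of (234,176) and (365,176), so the tester pose is good to about 2 mm. The wedge hides the pointer and index, so I'll pitch the tool to see them at a low angle.

Emit:
carry_out --pt "-0.012 -0.007 0.03 0 10 0" --pt "-0.024 -0.014 0.06 0 20 0" --pt "-0.036 -0.021 0.09 0 30 0" --pt "-0.048 -0.028 0.12 0 40 0" --pt "-0.06 -0.035 0.15 0 50 0" --pt "-0.072 -0.041 0.18 0 60 0" --pt "-0.072 -0.041 0.18 0 60 0" --pt "-0.072 -0.041 0.18 0 60 0"

```text
t: 6.4
tool_pos: [0.5287, -0.1254, 0.07]
orientation: [-1.732, -1.473, -0.998]
force: [0.6, -0.3, -1.2]
opening: 0.0398
gripper_force: 39.9
```

Run:
```python
from h import *
import pickle
np.set_printoptions(precision=4,suppress=True)
st=robot.read_state(); im=robot.read_camera('wrist'); c=cam('wrist',st); pickle.dump((st,im,c),open('w3.pkl','wb'))
print(st['t'],st['tool_pos'],st['orientation'],st['q'],'cam',-c[1].T@c[2],st['gripper_force'])
p=(.587,.158,-.16)
def W(l): l=np.array(l)/1e3; return [p[0]+np.cos(p[2])*l[0]-np.sin(p[2])*l[1],p[1]+np.sin(p[2])*l[0]+np.cos(p[2])*l[1],l[2]]
for n,l in dict(cr=(90,-215,18),cl=(-90,-215,18),post=(79,-112,96),postb=(79,-112,18),ptr=(70,-112,41),chR=(80,45,114),chL=(-80,45,114),nose=(0,-112,28)).items(): print(n,proj(c,W(l)))
u,v=np.round(proj(c,W((75,-112,50)))).astype(int)
v0=max(v-75,0);u0=min(max(u-100,0),440);print(u0,v0)
cr=cv2.resize(im[v0:v0+150,u0:u0+200],(800,600),interpolation=cv2.INTER_CUBIC); save('w3',cr)
```

```text
6.4 [ 0.5287 -0.1254  0.07  ] [-1.7318 -1.4732 -0.9982] [-0.833   0.6445  1.5042  0.7589  1.7487 -0.842 ] cam [ 0.5116 -0.2313  0.2138] 39.928107261657715
cr [434.4816 208.3116]
cl [236.7948 208.4936]
post [416.1782  75.7404]
postb [400.8958 143.0974]
ptr [396.7067 125.633 ]
chR [392.7426  12.0232]
chL [270.0636  11.9476]
nose [332.9627 135.7382]
303 43
```

View pics/w3.png

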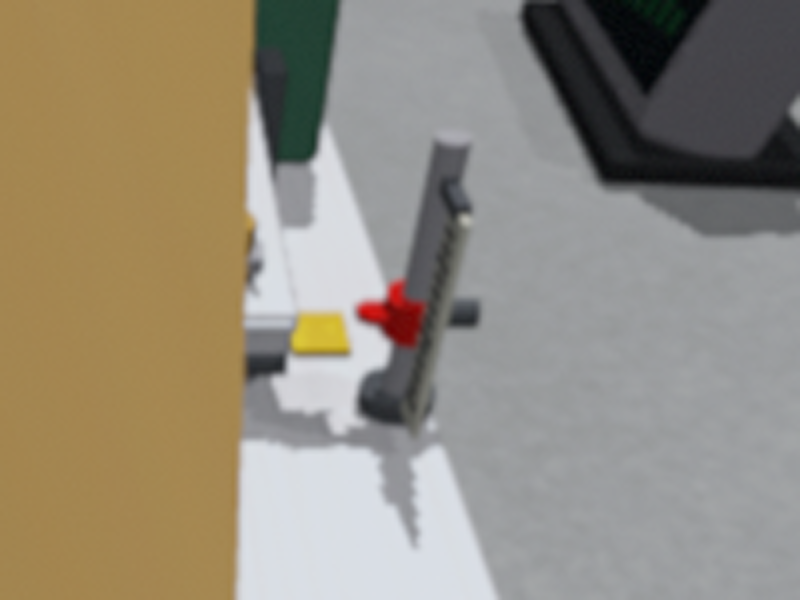

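The crop shows the yellow pointer tip at crop (347,332), which is pixel (389.8,126), and the red index tongue tip at crop (357,312), pixel (392.3,121). The post top is at (416,77), about 1.5 px from the prediction.

Run:
```python
from h import *
import pickle
np.set_printoptions(precision=1,suppress=True)
st,im,c=pickle.load(open('w3.pkl','rb'))
p=(.587,.158,-.16);R=np.array([[np.cos(p[2]),-np.sin(p[2]),0],[np.sin(p[2]),np.cos(p[2]),0],[0,0,1]])
o,d=ray(c,(0,0))
def aty(u,v,y):
    o,d=ray(c,(303+u/4,43+v/4)); o=R.T@(o-[p[0],p[1],0]);d=R.T@d; return (o+d*(y/1e3-o[1])/d[1])*1e3
def atz_(u,v,z):
    o,d=ray(c,(303+u/4,43+v/4)); o=R.T@(o-[p[0],p[1],0]);d=R.T@d; return (o+d*(z/1e3-o[2])/d[2])*1e3
print('post top',aty(452,138,-112),atz_(452,138,96))
print('ptr c',aty(347,332,-112),atz_(347,332,42.5),'front top edge',atz_(349,349,42.5),'front bot',atz_(349,354,39.5),'back',atz_(347,314,42.5))
for v in (304,312,320): print('idx',aty(357,v,-112))
print('post base',atz_(397,395,18))
hsv=cv2.cvtColor(im,cv2.COLOR_RGB2HSV).astype(int)
h,s,v=hsv[110:136,374:412].transpose(2,0,1)
for r in range(26): print(110+r,''.join('R' if (s[r,k]>130 and (h[r,k]<10 or h[r,k]>170)) else 'Y' if (s[r,k]>130 and 18<h[r,k]<40) else '.' for k in range(38)))
```

```text
post top [  79.2 -112.    94.3] [  77.9 -116.1   96. ]
ptr c [  62.4 -112.    40.5] [  61.5 -115.2   42.5] front top edge [  60.7 -123.7   42.5] front bot [  61.6 -121.4   39.5] back [  63.1 -105.9   42.5]
idx [  63.7 -112.    49.2]
idx [  64.1 -112.    46.7]
idx [  64.5 -112.    44.3]
post base [  81.1 -109.3   18. ]
110 ......................................
111 ......................................
112 ......................................
113 ......................................
114 ...........................RRR........
115 ..........................RRRR........
116 ..........................RRRR........
117 ..........................RRRRR.......
118 ..........................RRRRRRRR....
119 ...................RRRRRRRRRRRRRRRR...
120 ...................RRRRRRRRRRRRRRRR...
121 ...................RRRRRRRRRRRRRRRR...
122 ....YYYYYYYYYY......RRRRRRRRRRRRRRR...
123 ....YYYYYYYYYY........RRRRRRRRRRRRR...
124 ....YYYYYYYYYYY.........RRRRRRRRRR....
125 ...YYYYYYYYYYYY..........RRRRRRRRR....
126 ..YYYYYYYYYYYYY...........RRRRRRRR....
127 ..YYYYYYYYYYYYY............RRRRRR.....
128 ..YYYYYYYYYYYYYY............RRRRR.....
129 ..YYYYYYYYYYYYYY..............RRR.....
130 ..YYYYYYYYYYYYYY......................
131 ......................................
132 ......................................
133 ......................................
134 ......................................
135 ......................................
```

Emit:
carry_out --pt "-0.002 0.002 -0.003 0 -10 0" --pt "-0.004 0.004 -0.006 0 -20 0" --pt "-0.006 0.006 -0.009 0 -30 0" --pt "-0.008 0.008 -0.012 0 -40 0" --pt "-0.01 0.01 -0.015 0 -50 0" --pt "-0.0107 0.0125 -0.0184 0 -60 0" --pt "-0.0107 0.0125 -0.0184 0 -60 0" --pt "-0.0107 0.0125 -0.0184 0 -60 0"

```text
t: 7.45
tool_pos: [0.5394, -0.147, 0.0737]
orientation: [2.386, 2.037, 0.009]
force: [0.2, -0.6, -2.0]
opening: 0.0395
gripper_force: 39.9
```

```bash
cat >> h.py <<'E'
TP=(.587,.158,-.16)
TR=np.array([[np.cos(TP[2]),-np.sin(TP[2]),0],[np.sin(TP[2]),np.cos(TP[2]),0],[0,0,1]])
def go(tp): # shift in tool axes to tester point; also tool axes in tester frame
    st=robot.read_state(); Q=Ro.from_rotvec(st['orientation']).as_matrix()
    d=TR@np.array(tp)+[TP[0],TP[1],0]-st['tool_pos']
    print('t',st['t'],'tcp tester',(TR.T@(np.array(st['tool_pos'])-[TP[0],TP[1],0])).round(4),'shift',(Q.T@d).round(4)); print('axes in tester\n',(TR.T@Q).round(3),'F',np.round(st['force'],1),st['gripper_force'])
E
python3 -c "
from h import *
go((0,-.310,.0265))"
```

```text
t 7.45 tcp tester [ 0.0016 -0.3087  0.0737] shift [-0.0014 -0.0019  0.0472]
axes in tester
 [[-0.002  1.     0.007]
 [ 1.     0.002  0.001]
 [ 0.001  0.007 -1.   ]] F [ 0.2 -0.6 -2. ] 39.92644965648651
```

Emit:
carry_out --pt "-0.001 -0.0015 0.025 0 0 0" --pt "-0.001 -0.0015 0.047 0 0 0" --pt "-0.001 -0.0015 0.047 0 0 0"

```text
t: 7.82
tool_pos: [0.535, -0.1492, 0.0222]
orientation: [-2.393, -2.033, -0.002]
force: [-0.0, 1.3, -1.3]
opening: 0.0399
gripper_force: 40.0
```

Emit:
carry_out --pt "0.012 0 0 0 0 0" --pt "0.024 0 0 0 0 0" --pt "0.036 0 0 0 0 0" --pt "0.048 0 0.0005 0 0 0" --pt "0.06 0 0.001 0 0 0" --pt "0.07 0 0.001 0 0 0" --pt "0.07 0 0.001 0 0 0"

```text
t: 8.7
tool_pos: [0.5495, -0.0801, 0.0245]
orientation: [2.386, 2.035, 0.002]
force: [-2.1, -7.1, 10.5]
opening: 0.0401
gripper_force: 40.0
```

Emit:
carry_out --pt "0.01 0 0 0 0 0" --pt "0.02 0 0 0 0 0" --pt "0.03 0 0 0 0 0" --pt "0.034 0 0 0 0 0" --pt "0.034 0 0 0 0 0" --pt "0.034 0 0 0 0 0"

```text
t: 9.45
tool_pos: [0.5553, -0.0476, 0.0252]
orientation: [2.385, 2.034, 0.002]
force: [-1.2, -11.6, 14.7]
opening: 0.0397
gripper_force: 40.0
```

```bash
python3 -c "
from h import *
go((0,-.205,.0256))"
```

```text
t 9.45 tcp tester [ 0.0014 -0.2081  0.0252] shift [ 0.0031 -0.0014 -0.0004]
axes in tester
 [[-0.001  1.     0.006]
 [ 1.     0.001 -0.004]
 [-0.004  0.006 -1.   ]] F [ -1.2 -11.6  14.7] 40.01895010471344
```

Emit:
carry_out --pt "0 0 0 0 0 0" --pt "0 0 0 0 0 0" --pt "0 0 0 0 0 0" --pt "0 0 -0.04 0 0 0" --pt "-0.01 0.005 -0.08 0 0 0" --pt "-0.02 0.01 -0.08 0 10 0" --pt "-0.03 0.015 -0.08 0 20 0" --pt "-0.04 0.02 -0.075 0 30 0" --pt "-0.045 0.025 -0.07 0 40 0" --pt "-0.05 0.03 -0.06 0 50 0" --pt "-0.052 0.04 -0.055 0 60 0" --pt "-0.052 0.04 -0.055 0 60 0" --jaw 0

```text
t: 10.95
tool_pos: [0.58, -0.102, 0.0691]
orientation: [-1.727, -1.456, -0.994]
force: [-0.4, -0.1, -0.4]
opening: 0.0928
gripper_force: 0.0
```

Run:
```python
from h import *
import pickle
np.set_printoptions(precision=1,suppress=True)
st=robot.read_state(); im=robot.read_camera('wrist'); c=cam('wrist',st); pickle.dump((st,im,c),open('w4.pkl','wb'))
print(st['t'],st['tool_pos'],st['q'].round(2) if hasattr(st['q'],'round') else st['q'])
W=lambda l:TR@(np.array(l)/1e3)+[TP[0],TP[1],0]
for n,l in dict(post=(79,-112,96),ptr=(62,-112,48),tip0=(0,-36,18)).items(): print(n,proj(c,W(l)))
u,v=np.round(proj(c,W((62,-112,48)))).astype(int); print(u,v)
hsv=cv2.cvtColor(im,cv2.COLOR_RGB2HSV).astype(int)
a,b=v-18,u-28
h,s,q=hsv[a:a+36,b:b+56].transpose(2,0,1); print(a,b)
for r in range(36): print(a+r,''.join('R' if (s[r,k]>130 and (h[r,k]<10 or h[r,k]>170)) else 'Y' if (s[r,k]>130 and 18<h[r,k]<40) else '.' for k in range(56)))
v0=max(v-100,0);u0=max(u-160,0);print(u0,v0)
save('w4',cv2.resize(im[v0:v0+225,u0:u0+300],(800,600),interpolation=cv2.INTER_CUBIC))
```

```text
10.95 [ 0.6 -0.1  0.1] [-0.8  0.7  1.4  0.8  1.7 -0.8]
post [371.1  90.1]
ptr [349.4 136.4]
tip0 [295.2 124.2]
349 136
118 321
118 ........................................................
119 ........................................................
120 ........................................................
121 ........................................................
122 ........................................................
123 ........................................................
124 ........................................................
125 ........................................................
126 ........................................................
127 ........................................................
128 ........................................................
129 ........................................................
130 ........................................RR..............
131 .......................................RRR..........RR..
132 ......................................RRRR..........RR..
133 ................YYYYYYYYYYY...........RRRRR.........RR
[... 529 characters left out ...]
....RRRRRRRR.....RR...
143 .......................................RRRRRRR.....RR...
144 ........................................RRRRRR.....R....
145 .........................................RRRRR..........
146 ..........................................RRRR..........
147 ........................................................
148 ........................................................
149 ........................................................
150 ........................................................
151 ........................................................
152 ........................................................
153 ........................................................
189 36
```

View pics/w4.png

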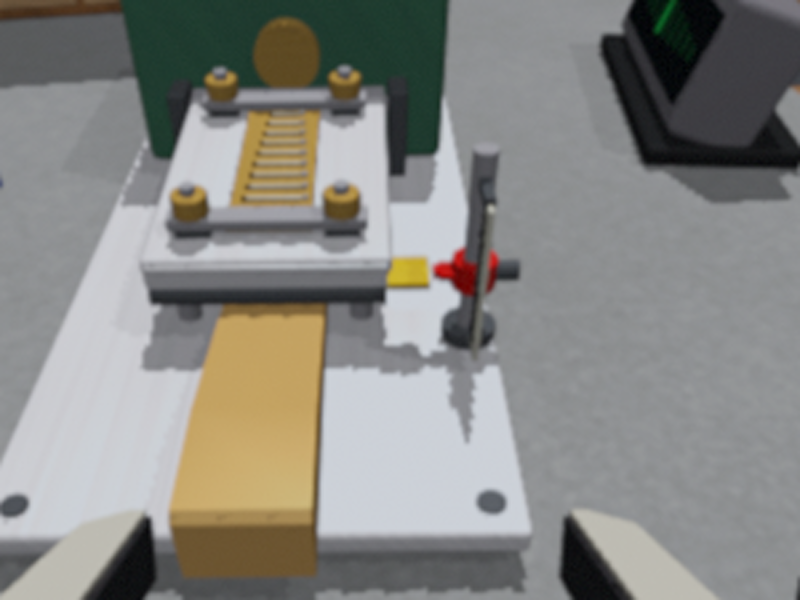

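Run:
```python
from h import *
import pickle
W=lambda l:TR@(np.array(l)/1e3)+[TP[0],TP[1],0]
for f,P,I,x in (('w3.pkl',(121.6,130.6),(118.6,122.9),62),('w4.pkl',(132.6,142.5),(134.6,139.5),62)):
    st,im,c=pickle.load(open(f,'rb'))
    r=lambda x,y,z:proj(c,W((x,y,z)))[1]
    # bias from post top
    for y0 in (-112,-115):
        solve=lambda ob,x,w0: least_squares(lambda p:[r(x,y0+p[1],p[0]+1.5)-ob[0]-.0,r(x,y0-p[1],p[0]-1.5)-ob[1]],[45,w0]).x
        print(f,y0,'ptr z,halfw',solve(P,61,9).round(2),'idx',solve(I,64,3).round(2))
```

```text
w3.pkl -112 ptr z,halfw [40.48  6.81] idx [47.04  1.92]
w3.pkl -115 ptr z,halfw [42.31  6.71] idx [48.8   1.87]
w4.pkl -112 ptr z,halfw [46.71  6.72] idx [47.19  2.15]
w4.pkl -115 ptr z,halfw [48.66  6.62] idx [49.13  2.1 ]
```

The wedge is under the bed between the pins. The pointer has risen 6.2 mm and sits about 0.4 mm below the index (pointer rows 133–142, index tongue rows 135–139), so it is level. Next is the toggle, starting with lifting and un-pitching the tool.

Emit:
carry_out --pt "0.04 0 -0.023 0 0 0" --pt "0.08 -0.01 -0.046 0 -10 0" --pt "0.12 -0.04 -0.07 0 -20 0" --pt "0.173 -0.07 -0.1 0 -30 0" --pt "0.173 -0.1 -0.1 0 -40 0" --pt "0.173 -0.12 -0.1 0 -50 0" --pt "0.173 -0.13 -0.1 0 -60 0" --pt "0.173 -0.13 -0.1 0 -60 0" --jaw 255 --force 20

```text
t: 12.0
tool_pos: [0.4561, -0.0793, 0.2812]
orientation: [2.376, 2.039, 0.008]
force: [-0.2, 0.3, -0.1]
opening: 0.0178
gripper_force: 0.0
```

```bash
python3 -c "
from h import *
go((-.1,.165,.25))"
```

```text
t 12.0 tcp tester [-0.0914 -0.2552  0.2812] shift [ 0.4203 -0.0056  0.0298]
axes in tester
 [[-0.008  1.     0.011]
 [ 1.     0.008 -0.003]
 [-0.003  0.011 -1.   ]] F [-0.2  0.3 -0.1] 0.0
```

Emit:
carry_out --pt "0.055 0 0 0 0 0" --pt "0.11 0 0 0 0 0" --pt "0.165 0 0 0 0 0" --pt "0.22 0 0 0 0 0.3" --pt "0.275 0 0 0 0 0.5" --pt "0.325 0 0 0 0 0.5" --pt "0.355 0 0 0 0 0.5" --pt "0.355 0 0 0 0 0.5"

```text
t: 13.0
tool_pos: [0.5118, 0.2694, 0.2776]
orientation: [-2.397, -2.029, -0.005]
force: [-0.6, -0.4, -0.2]
opening: 0.0008
gripper_force: 0.0
```

Run:
```python
from h import *
import pickle
np.set_printoptions(precision=1,suppress=True)
st=robot.read_state(); im=robot.read_camera('wrist'); c=cam('wrist',st); pickle.dump((st,im,c),open('w5.pkl','wb'))
go((-.1,.165,.15))
W=lambda l:TR@(np.array(l)/1e3)+[TP[0],TP[1],0]
for n,l in dict(tip=(-34.5,165,168),piv=(-15,165,122),btn=(-30,85,136)).items(): print(n,proj(c,W(l)))
for n in ('toggle','toggle_tip','start_button'):
  for r in robot.outline_of('wrist',n)[:2]: ys,xs=np.nonzero(r['pixels']);print(n,r['conf'],r['pixel'],xs.min(),xs.max(),ys.min(),ys.max())
save('w5',im)
```

```text
t 13.05 tcp tester [-0.1  0.1  0.3] shift [ 0.1 -0.   0.1]
axes in tester
 [[ 0.  1.  0.]
 [ 1. -0.  0.]
 [ 0.  0. -1.]] F [-0.2 -0.1  0.3] 0.0
tip [385.  124.9]
piv [394.4 124.1]
btn [379.6 200.4]
toggle 0.54 [387.4, 122.1] 379 397 116 131
toggle 0.25 [239.7, 208.3] 208 271 182 232
toggle_tip 0.54 [389.2, 126.1] 379 397 116 131
start_button 0.81 [378.2, 197.4] 365 391 184 210
```

View pics/w5.png

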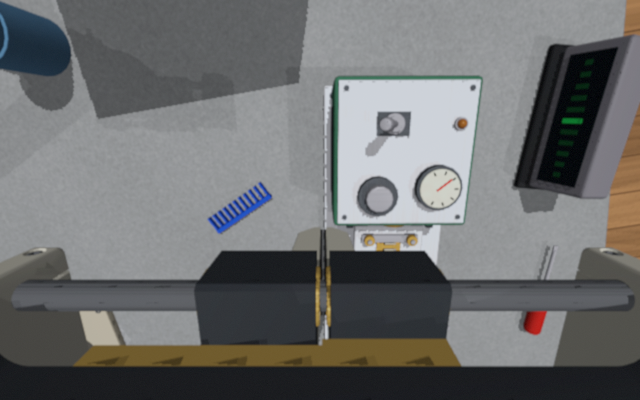

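The toggle shows at (388,124), leaning toward the robot, within 2 px of the prediction. The chrome button is at (378,197), about 80 mm away in y. I'm approaching on the −x side.

Emit:
carry_out --pt "0.04 0 0.02 0 0 0" --pt "0.067 0 0.06 0 0 0" --pt "0.067 0 0.1 0 0 0" --pt "0.067 0 0.13 0 0 0" --pt "0.067 0 0.13 0 0 0"

```text
t: 13.82
tool_pos: [0.5212, 0.3318, 0.1436]
orientation: [-2.401, -2.024, 0.008]
force: [-0.3, -0.5, 0.7]
opening: 0.0004
gripper_force: 0.0
```

Emit:
carry_out --pt "0 0.02 0 0 0 0" --pt "0 0.03 0 0 0 0" --pt "0 0.04 0 0 0 0" --pt "0 0.05 0 0 0 0" --pt "0 0.056 0 0 0 0" --pt "0 0.062 0 0 0 0" --pt "0 0.062 0 0 0 0"

```text
t: 14.7
tool_pos: [0.5842, 0.3232, 0.146]
orientation: [2.401, 2.026, -0.001]
force: [-0.1, 0.6, 0.4]
opening: 0.0006
gripper_force: 0.0
```

Run:
```python
from h import *
go((-.02,.165,.15))
im=robot.read_camera('scene')
save('s6',cv2.resize(np.hstack([im[85:175,385:485]]),(800,600),interpolation=2))
W=lambda l:TR@(np.array(l)/1e3)+[TP[0],TP[1],0]
for n,l in dict(off=(-34.5,165,168),on=(4.5,165,168)).items(): print(n,((proj(cam('scene'),W(l))-[385,85])*[8,600/90]).round())
```

```text
t 14.7 tcp tester [-0.0291  0.1627  0.146 ] shift [ 0.0024  0.009  -0.004 ]
axes in tester
 [[ 0.009  1.    -0.   ]
 [ 1.    -0.009 -0.   ]
 [-0.    -0.    -1.   ]] F [-0.1  0.6  0.4] 0.0
off [439. 115.]
on [522. 151.]
```

View pics/s6.png

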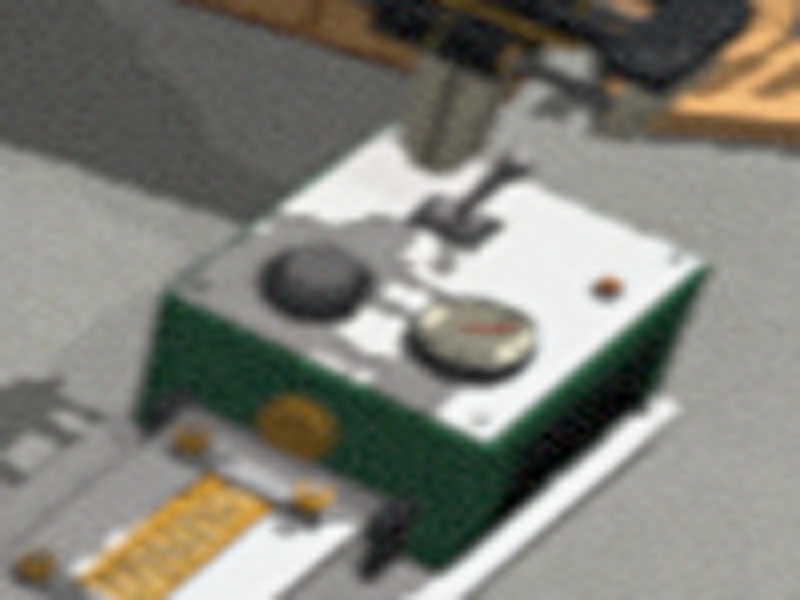

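The bat now leans away: its tip is at crop (520,160), against a predicted "on" position of (522,151). The force is near zero, so it has snapped over. I'm retreating clear.

Emit:
carry_out --pt "0 -0.02 0 0 0 0" --pt "0 -0.05 0 0 0 0" --pt "0 -0.07 -0.05 0 0 0" --pt "0 -0.07 -0.1 0 0 0" --pt "0 -0.07 -0.13 0 0 0" --pt "0 -0.07 -0.13 0 0 0" --pt "0 -0.07 -0.13 0 0 0"

```text
t: 15.62
tool_pos: [0.5144, 0.3351, 0.275]
orientation: [-2.4, -2.027, 0.002]
force: [0.4, 0.4, -0.2]
opening: 0.0006
gripper_force: 0.0
```

Run:
```python
from h import *
im=robot.read_camera('scene').astype(int); a=np.load('scene.npy').astype(int)
for n in ('comb','reed_plate','cover_plate','scraper'):
    print(n,[(round(r['conf'],2),r['pixel']) for r in robot.outline_of('scene',n)[:2]])
r=robot.outline_of('scene','toggle_tip'); print([(x['conf'],x['pixel']) for x in r[:2]])
print(robot.read_state()['t'],robot.read_state()['force']); print(robot.close_job())
```

```text
comb []
reed_plate [(0.68, [417.4, 159.7])]
cover_plate [(0.77, [306.4, 206.9])]
scraper [(0.66, [249.2, 237.9]), (0.17, [364.2, 134.9])]
[(0.5, [447.6, 109.2])]
15.925 [ 0.05722427  0.17800963 -0.3684477 ]
the job is handed in; nothing more can be done
None
```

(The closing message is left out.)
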